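Swap the heating blocks and load the flasks

TASK

The two aluminium heating blocks stand on the wrong stirrers: swap them, so that the round block stands in the middle of the round plate and the square block in the middle of the square plate. They may still be hot, so park one on the ceramic tile meanwhile and never set a block down on the bench. Then lift the flasks out of their cork rings and seat the large one in the round block and the small one in the square block, upright, leaving the bottle, beaker and spatula where they are.

Things in the scene. Friction and masses are not known exactly. Their poses are not given: they have to be found in the camera images.
- block_round: Round aluminium heating block, a loose cylinder 70 mm across and 40 mm high, about 0.3 kg, with a bowl-shaped seat (54 mm wide at the mouth, 16 mm deep) in its top for the large flask. Starts on the square plate. Origin: centre of its underside; z up.
- block_square: Square aluminium heating block, loose, 56 x 56 mm and 40 mm high, about 0.3 kg, sides along its x and y, with a bowl-shaped seat (36 mm wide at the mouth, 11 mm deep) in its top for the small flask. Starts on the round plate. Origin: centre of its underside; z up.
- flask_large: Large round-bottom flask, amber glass, upright, 0.12 kg, bottom-heavy. Heights from its bottom: bulb 62 mm across; neck 22 mm across from 62 to 98; bead 25 mm across to 105; white stopper, fixed, 28 mm across to 119 mm. Starts in a fixed cork ring (86 mm across, 28 high), bottom 17 mm above the bench. Seated: bottom 24 mm above its block's underside. Origin: bottom of the bulb; z up the neck.
- flask_small: Small round-bottom flask, amber glass, upright, 0.05 kg, bottom-heavy. Heights from its bottom: bulb 41 mm across; neck 17 mm across from 42 to 68; bead 20 mm across to 75; white stopper, fixed, 23 mm across to 89 mm. Starts in a fixed cork ring (64 mm across, 24 high), bottom 17 mm above the bench. Seated: bottom 29 mm above its block's underside. Origin: bottom of the bulb; z up the neck.
- stirrer_round: Fixed blue stirrer hotplate with the round aluminium plate (132 mm across). Its housing is 140 mm wide (y), 62 mm high, and runs from 145 mm before (-x, the control panel with two knobs) to 75 mm behind the plate's centre. Origin: on the bench, under the plate's centre; the plate's flat top is 90 mm above it.
- stirrer_square: Fixed blue stirrer hotplate with the square white ceramic plate (130 x 130 mm, sides along its x and y), otherwise the same as the other. Origin: on the bench, under the plate's centre; the plate's flat top is 90 mm above it.
- tile: Fixed square tile of reddish-brown ceramic, 120 x 120 mm and 10 mm thick, lying on the bench with nothing on it: the parking place. Origin: centre of its underside, on the bench; its top is 10 mm above.
- bottle: Bystander: clear reagent bottle with a blue cap, 56 mm across, 105 mm high, loose. Origin: centre of its underside.
- beaker: Bystander: clear glass beaker, 68 mm across, 85 mm high, loose. Origin: centre of its underside.
- spatula: Bystander: thin double-ended steel laboratory spatula, 180 mm long, 6 mm thick, lying crosswise on the bench beyond the stirrers, between bottle and beaker, loose. Origin: its middle on the bench; x along its length.

How it is judged:
On the way, in this order (a step that is already met when the one before it is completed fails the run):
1. one of the blocks is parked on the tile and let go (((x of block_round in the frame of tile between -0.045 and 0.045 m and y of block_round in the frame of tile between -0.045 and 0.045 m and height (world z) of block_round between 0.006 and 0.015 m and contact force between the fingers and block_round below 0.1 N and linear speed of block_round below 0.02 m/s) or (x of block_square in the frame of tile between -0.045 and 0.045 m and y of block_square in the frame of tile between -0.045 and 0.045 m and height (world z) of block_square between 0.006 and 0.015 m and contact force between the fingers and block_square below 0.1 N and linear speed of block_square below 0.02 m/s))), for 0.2 s.
2. each block stands on its own plate, let go, before either flask is put in a block (horizontal distance between block_round and stirrer_round below 0.015 m and height (world z) of block_round between 0.086 and 0.095 m and angle between each of block_round, block_square's own z axis and vertical below 0.1 rad and horizontal distance between block_square and stirrer_square below 0.015 m and height (world z) of block_square between 0.086 and 0.095 m and contact force between the fingers and block_round below 0.1 N and linear speed of each of block_round, block_square below 0.02 m/s and contact force between the fingers and block_square below 0.1 N and horizontal distance between each of flask_large, flask_small and block_round above 0.05 m and horizontal distance between each of flask_large, flask_small and block_square above 0.05 m), for 0.2 s.
At the end, for the whole second after the job is handed in: Each block stands flat on its own plate, within 15 mm of the plate's centre; the large flask sits in the round block and the small one in the square block, within 8 mm of the block's centre, 5 mm of the seated height and 11 degrees of upright; all at rest (horizontal distance between block_round and stirrer_round below 0.015 m and height (world z) of block_round between 0.086 and 0.095 m and angle between each of block_round, block_square's own z axis and vertical below 0.1 rad and horizontal distance between block_square and stirrer_square below 0.015 m and height (world z) of block_square between 0.086 and 0.095 m and horizontal distance between flask_large and block_round below 0.008 m and z of flask_large in the frame of block_round between 0.0192 and 0.0292 m and angle between each of flask_large, flask_small's own z axis and vertical below 0.2 rad and horizontal distance between flask_small and block_square below 0.008 m and z of flask_small in the frame of block_square between 0.0245 and 0.0345 m and linear speed of each of block_round, block_square, flask_large, flask_small below 0.02 m/s); the robot touches nothing.
It fails at once if a block is set down on the bench (height (world z) of any of block_round, block_square below 0.005 m).
It fails at once if the bottle, beaker or spatula is moved more than 30 mm (distance of any of bottle, beaker, spatula from where it was at the start of the episode above 0.03 m).
It also fails if it takes over 125 s, if anything falls off the work surface, if the arm or the gripper's body presses on something with over 40 N, if the wrist force passes 120 N, or if a joint passes its speed limit or range.

ROBOT

A 7-joint arm with a two-finger parallel gripper is mounted at the origin on the work surface. World frame = base frame: x ahead of the robot, y to its left, z up, the work surface at z = 0. Lengths are in m, angles in rad, forces in N, time in s.
With the tool pointing down it reaches from about 0.425 to 0.825 m from the base axis. Payload 3.6 kg.
Tool frame: the origin (TCP) lies at the very end of the fingers, on their centre line; the grasp point (between the pads) lies 19 mm behind it; z points along the fingers, y is the line along which they close (so a half turn about z gives the same grasp; the last joint's range is limited). The gripper opens to 93 mm and grips with 3 to 60 N. Pads are 15 mm wide; open, the fingers measure 128 mm over their backs; the gripper's body (75 mm by 188 mm) begins 65 mm behind the grasp point.
Start: joints at [-1.272, 0.615, -0.013, 1.423, 0.008, 1.103, -0.04], TCP at [0.208, 0.616, 0.219] pointing down, gripper open.
Joint ranges: [-3.12, 3.12], [-0.3, 2.06], [-1.34, 1.32], [0.26, 2.42], [-1.36, 4.5], [0.01, 1.98], [-2.84, 2.84]. Speed limits (rad/s): [2.79, 2.79, 3.14, 3.14, 3.14, 3.14, 3.14].

INTERFACE

Orientations are given as a rotation vector (axis times angle).
In Python, from cell import goto, line_to, set_joints, gripper_to, wait, inverse_kinematics, observe, grab_frame, PlanningError, job_done gives the robot as it stands. Calls block until the motion is done:
- goto(position, orientation): joint-space move of the TCP to a pose.
- line_to(position, frame=None, vel=0.15, contact_N=None): straight line of the TCP; frame=None keeps the orientation; vel is the mean speed in m/s. With contact_N (N) it stops when the force on the tool has changed by that much, and returns True; else False.
- set_joints(angles): joint-space move.
- gripper_to(opening, strength=None): opening from 0.0 (shut) to 1.0 (fully open); strength is the grip in N (None keeps the last); returns when the fingers have stopped.
- wait(seconds).
- inverse_kinematics(position, orientation): joint angles nearest the present ones, or None.
- observe(): the state.
- grab_frame(name): name is "side" or "top" or "wrist"; returns a dict with "color" (400x640x3 uint8, blue, green, red), "fx", "fy", "cx", "cy" (pixels), "rvec" (rotation vector, rad) and "tvec" (3), from world to camera coordinates, as OpenCV has them; the wrist camera has in their place "hand_eye" (4x4, takes a point from camera to tool coordinates, whose origin is the TCP and whose axes are the flange's). Camera axes: x right, y down, z forward; pixel columns grow to the right and rows downward; lengths in m; the calibration is good to about 2 mm. A picture is of the moment at which its call begins: read the wrist's pose just before it. There is no depth.
A pose or a line that the arm cannot do raises PlanningError and nothing moves.
- job_done(): hands the job in; it is judged then, once.
The state is a dict: "t": time; "joint_positions": joint angles; "qd": joint speeds; "tau": joint torques, N m; "position": TCP position; "tool_rot": TCP orientation; "force": force on the tool from outside, world axes, zero at the start; "moment": the same for the moment, N m; "finger_gap": opening from 0.0 (shut) to 1.0 (fully open); "grasp_force": force on a finger pad.
Only numpy, scipy, OpenCV 4.12 (cv2) and the standard library are available. Lean on these libraries where they do the work, as an engineer would, in place of code of your own. Each camera call takes 0.05 s, during which the arm holds its last target. There are 200 camera calls.

## Working session

There is one attempt and no reset: what is moved stays moved. The work goes in short steps, each a Python script; the robot and the scene stay as the last script left them, time stands still between calls to the robot, and variables do not carry over. Pictures are saved under pics/ and viewed, at most 14 in all, crops included, and the job is handed in when it is done.

```bash
ls; mkdir -p pics; python3 - <<'E'
from cell import *
import cv2
for n in ("top","side","wrist"):
    f=grab_frame(n); cv2.imwrite(f"pics/{n}0.png",f["color"]); print(n,{k:(v if not hasattr(v,'tolist') else v.tolist()) for k,v in f.items() if k!="color"})
print(observe())
E
```

```text
pics
top {'fx': 503.3752625500347, 'fy': 503.3752625500347, 'cx': 318.9097392180716, 'cy': 200.6234578714623, 'rvec': [2.178387283849296, -2.1193654883054784, 0.15282368888081954], 'tvec': [-0.022670995190046436, 0.652785078286128, 1.4999160867523733]}
side {'fx': 473.17502126293215, 'fy': 473.17502126293215, 'cx': 318.6553782411917, 'cy': 198.2855911101891, 'rvec': [0.10193833593461513, -2.7094714332673453, 1.5571058785089307], 'tvec': [0.6373478273246378, 0.07875128436110312, 1.318974331654474]}
wrist {'fx': 344.9526927776413, 'fy': 344.9526927776413, 'cx': 321.4756826332455, 'cy': 195.50017759701663, 'hand_eye': [[-0.00028077843178494507, -0.9594796122109887, -0.2817779177205337, 0.07952357445736721], [0.9999998829912621, -0.0001584003558649416, -0.00045708509720663676, -0.0008809632263838685], [0.00039393010937340385, -0.2817780130896923, 0.9594795444188953, -0.16583785703891524], [0.0, 0.0, 0.0, 1.0]]}
{'t': 0.15, 'joint_positions': array([-1.27152238,  0.61567245, -0.01261708,  1.42451535,  0.00812257,
        1.10340904, -0.04040891]), 'qd': array([ 0.00030958, -0.00228549, -0.00038793, -0.00612787, -0.00059596,
       -0.00135592, -0.00097347]), 'tau': array([ 8.84857163e-04, -4.59350431e+01,  2.09587002e-01, -1.65943033e+01,
       -6.10403786e-02,  1.81596394e-02,  1.58436210e-04]), 'position': array([0.2078259 , 0.61524318, 0.2177684 ]), 'tool_rot': array([-5.09317277e-01, -3.09974672e+00,  3.03675791e-03]), 'force': array([-0.02398762, -0.01671419, -0.30318959]), 'moment': array([ 0.06640128,  0.00598183, -0.02468464]), 'grasp_force': 0.0, 'finger_gap': 1.0008231602190518}
```

View pics/top0.png

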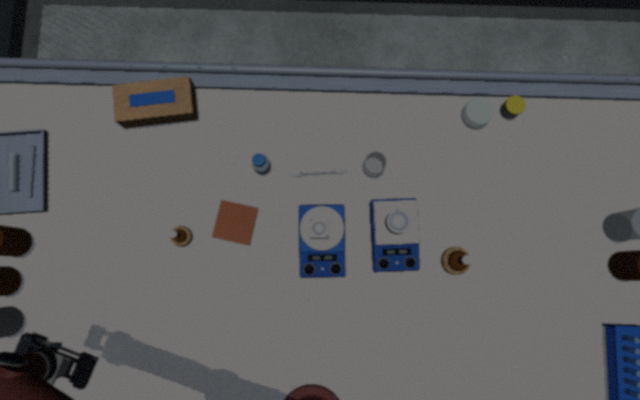

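View pics/side0.png

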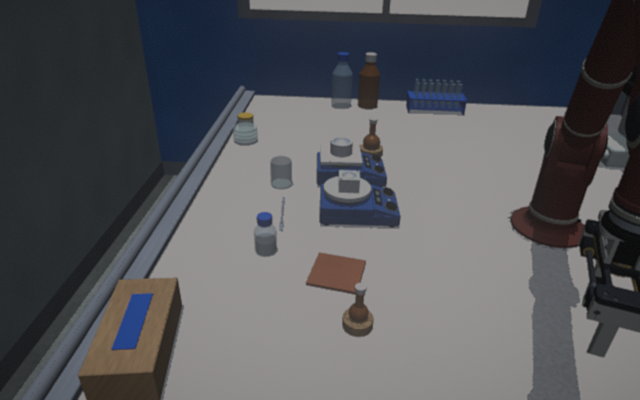

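The top view shows the square-plate stirrer at about (397,222) with the round block, and the round-plate stirrer at (322,228) with the square block. The tile is at (236,222), the large flask at (456,260) and the small flask at (181,235). The bottle is at (260,163), the beaker at (374,164) and the spatula around (320,174). The side view agrees with this layout.

```bash
cat > h.py <<'E'
from cell import *
import cv2, numpy as np
from scipy.spatial.transform import Rotation as R
def K(f): return np.array([[f["fx"],0,f["cx"]],[0,f["fy"],f["cy"]],[0,0,1]])
def shot(name, save=None):
    "frame with world->camera rotation Rc and camera centre C added"
    s=observe(); f=grab_frame(name)
    if name=="wrist":
        T=np.eye(4); T[:3,:3]=R.from_rotvec(s["tool_rot"]).as_matrix(); T[:3,3]=s["position"]
        W=T@f["hand_eye"]; f["Rc"]=W[:3,:3].T; f["C"]=W[:3,3]
    else:
        f["Rc"]=cv2.Rodrigues(np.array(f["rvec"]))[0]; f["C"]=-f["Rc"].T@np.array(f["tvec"])
    if save: cv2.imwrite(f"pics/{save}.png",f["color"])
    return f
def ray(f,px,z):
    "points where pixel rays meet the plane at height z"
    p=np.atleast_2d(np.asarray(px,float)); d=np.c_[(p[:,0]-f["cx"])/f["fx"],(p[:,1]-f["cy"])/f["fy"],np.ones(len(p))]@f["Rc"]
    return (f["C"]+d*((z-f["C"][2])/d[:,2])[:,None])[:,:2]
def proj(f,P):
    q=(np.atleast_2d(P)-f["C"])@f["Rc"].T
    return q[:,:2]/q[:,2:]*[f["fx"],f["fy"]]+[f["cx"],f["cy"]]
def down(yaw):
    "tool down; fingers close along the world direction yaw+90deg"
    return (R.from_euler("z",yaw)*R.from_rotvec([0,np.pi,0])).as_rotvec()
E
python3 - <<'E'
from h import *
f=shot("top")
for n,px,z in [("tile",(236,222),.01),("sq plate",(397,222),.09),("rnd plate",(322,228),.09),("rblock top",(397,221),.13),("sblock top",(319,228),.13),("large ring",(456,260),.02),("small ring",(181,236),.02),("bottle",(260,160),.105),("beaker",(374,164),.085),("spat",(320,174),0)]:
    print(n,ray(f,px,z).round(3))
c=cv2.convertScaleAbs(f["color"][190:290,160:480],alpha=1.8)
cv2.imwrite("pics/topc.png",cv2.resize(c,None,fx=2.5,fy=2.5,interpolation=cv2.INTER_CUBIC))
for y in (0,np.pi): print(down(y), [None if (q:=inverse_kinematics([0.55,yy,.35],down(y))) is None else q.round(2) for yy in (-.4,-.2,.2,.4)])
E
```

```text
tile [[0.584 0.252]]
sq plate [[ 0.589 -0.238]]
rnd plate [[ 0.565 -0.016]]
rblock top [[ 0.588 -0.232]]
sblock top [[ 0.562 -0.007]]
large ring [[ 0.484 -0.431]]
small ring [[0.535 0.418]]
bottle [[0.762 0.174]]
beaker [[ 0.764 -0.168]]
spat [[ 0.745 -0.006]]
[0.         3.14159265 0.        ] [array([ 0.21,  0.71,  0.9 ,  1.1 , -0.54,  1.55,  2.55]), array([-0.04,  0.46,  0.58,  1.41, -0.25,  1.35,  2.12]), array([-0.43,  0.42,  0.06,  1.4 , -0.03,  1.33,  1.21]), array([-0.63,  0.6 , -0.07,  1.08,  0.04,  1.46,  0.88])]
[-3.14159265e+00  1.92367069e-16  1.92367069e-16] [array([ 0.19,  0.73,  0.94,  1.1 , -0.57,  1.56, -0.57]), array([-0.29,  0.61,  1.12,  1.42, -0.54,  1.45, -0.75]), array([-0.84,  0.5 ,  0.78,  1.41, -0.35,  1.37, -1.63]), array([-1.  ,  0.68,  0.75,  1.1 , -0.44,  1.52, -1.92])]
```

View pics/topc.png

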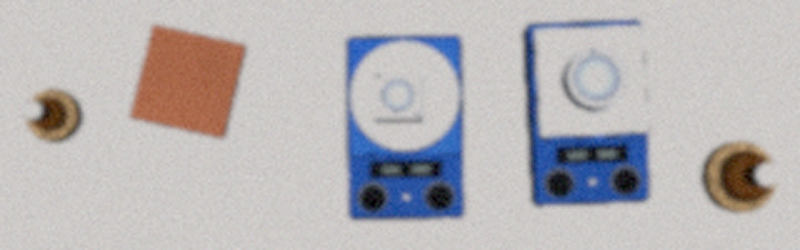

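The enlarged top view shows the tile turned by about 12°, the square-block seat at crop (398,95) and the round block at (592,78). The round stirrer is aligned with x and the square one is turned by a few degrees. Both flasks stand upright in their rings. Next I take closer wrist-camera views.

```bash
python3 - <<'E'
from h import *
import pickle
out={}
goto([0.5,0.35,.30],down(0))
for n,p in [("A",(.55,.32,.27)),("B",(.56,-.01,.27)),("C",(.58,-.24,.27)),("D",(.485,-.42,.27))]:
    goto(p,down(0)); wait(.2)
    out[n]=shot("wrist"); print(n,observe()["t"],out[n]["C"].round(3))
pickle.dump(out,open("w.pkl","wb"))
im=np.vstack([np.hstack([out[a]["color"] for a in r]) for r in ("AB","CD")])
cv2.imwrite("pics/w4.png",cv2.resize(cv2.convertScaleAbs(im,alpha=1.3),(800,500),interpolation=cv2.INTER_AREA))
E
```

```text
A 2.3083 [0.469 0.321 0.436]
B 3.8083 [ 0.48  -0.009  0.436]
C 4.975 [ 0.501 -0.238  0.436]
D 6.05 [ 0.407 -0.419  0.436]
```

View pics/w4.png

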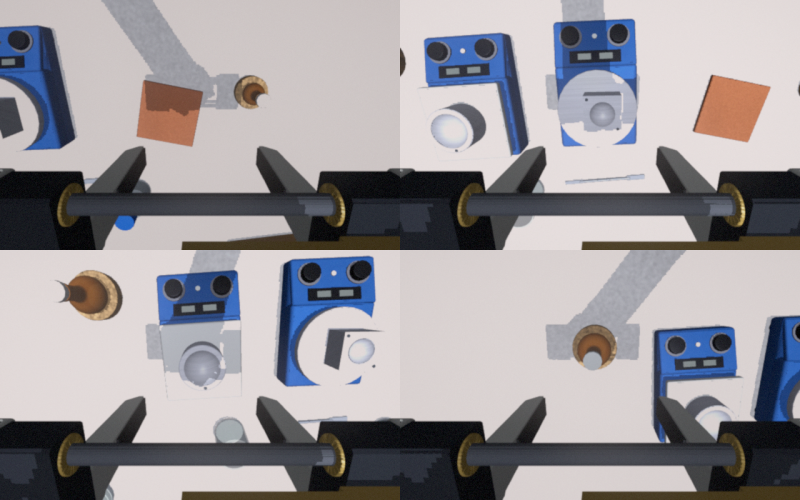

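The wrist views show the tile corners clearly in view B, both flasks in A and D, and the blue housings. The square block shows best unshadowed in C at about (568,155) of 640x400, and the round block in B at about (85,205). I'll crop those two and run the colour masks.

```bash
python3 - <<'E'
from h import *
import pickle
w=pickle.load(open("w.pkl","rb"))
def big(m): 
    c,_=cv2.findContours(m.astype(np.uint8),cv2.RETR_EXTERNAL,cv2.CHAIN_APPROX_NONE); return sorted(c,key=cv2.contourArea)[::-1]
for n in "AB":
    f=w[n]; h=cv2.cvtColor(f["color"],cv2.COLOR_BGR2HSV)
    m=((h[...,0]<14)&(h[...,1]>90)&(h[...,2]>50))
    for c in big(m)[:2]:
        if cv2.contourArea(c)>300:
            P=ray(f,c[:,0],.01).astype(np.float32); print(n,"tile?",cv2.minAreaRect(P*1000))
for n in "BCD":
    f=w[n]; h=cv2.cvtColor(f["color"],cv2.COLOR_BGR2HSV)
    m=((abs(h[...,0].astype(int)-112)<12)&(h[...,1]>130))
    for c in big(m)[:2]:
        if cv2.contourArea(c)>2000:
            P=ray(f,c[:,0],.062).astype(np.float32); print(n,"blue",cv2.boundingRect(c),cv2.minAreaRect(P*1000))
for n in "ACD":
    f=w[n]; h=cv2.cvtColor(f["color"],cv2.COLOR_BGR2HSV)
    m=((h[...,0]>5)&(h[...,0]<25)&(h[...,1]>80)); m[270:]=0
    for c in big(m)[:2]:
        print(n,"cork",cv2.boundingRect(c),cv2.contourArea(c))
a=w["C"]["color"][80:260,430:640]; b=w["B"]["color"][130:260,10:220]
cv2.imwrite("pics/cr.png",np.vstack([cv2.resize(cv2.convertScaleAbs(x,alpha=1.1),None,fx=2,fy=2,interpolation=cv2.INTER_CUBIC) for x in (a[:170],b)]))
E
```

```text
A tile? ((578.439208984375, 255.9717254638672), (117.55142211914062, 117.97991943359375), 79.03059387207031)
A tile? ((533.7496337890625, 422.9450378417969), (38.3989143371582, 41.78017044067383), 57.58546829223633)
B tile? ((578.5075073242188, 253.33865356445312), (120.5036392211914, 117.75231170654297), 79.06874084472656)
B blue (246, 31, 132, 121) ((480.4981689453125, -17.85577392578125), (119.50435638427734, 135.41026306152344), 0.5858479142189026)
B blue (39, 54, 154, 193) ((549.6216430664062, -234.84725952148438), (210.99728393554688, 141.24441528320312), 2.184250593185425)
C blue (448, 11, 152, 207) ((528.3533325195312, -26.52686309814453), (210.5711212158203, 152.68113708496094), 2.9563848972320557)
C blue (252, 33, 132, 86) ((483.99884033203125, -242.81448364257812), (75.53282165527344, 134.50877380371094), 3.8665976524353027)
D blue (411, 123, 128, 111) ((492.6009216308594, -248.44546508789062), (120.83228302001953, 140.59034729003906), 9.518179893493652)
D blue (568, 107, 72, 169) ((517.9634399414062, -91.1654281616211), (199.09170532226562, 70.67100524902344), 2.6836204528808594)
A cork (219, 129, 105, 105) 8133.0
A cork (376, 122, 52, 52) 1689.0
C cork (104, 33, 85, 79) 4746.0
C cork (564, 33, 1, 1) 0.0
D cork (277, 121, 69, 68) 2833.5
D cork (636, 127, 1, 1) 0.0
```

View pics/cr.png

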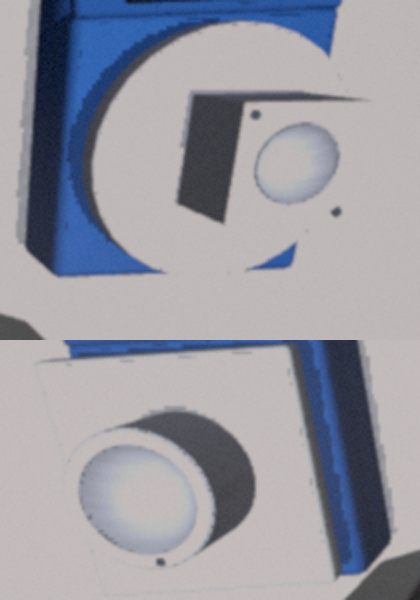

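In the crop, the square block's top face has its left edge at C pixels (552,131)–(542,191.5), a third corner at (615,130), and its seat centre at (578.5,162). The round block's top is centred at B pixel (79.5,208.7). The square plate's corners in B are (29,141), (154.5,133), (177.5,250) and (62.5,258).

```bash
python3 - <<'E'
from h import *
import pickle
w=pickle.load(open("w.pkl","rb")); B,C=w["B"],w["C"]
p=ray(C,[(552,131),(542,191.5),(615,130),(577.7,161.7),(578.5,162)],.13); print("sq block",p.round(4))
for a,b in((0,1),(0,2)): d=p[b]-p[a]; print(" edge",np.hypot(*d).round(4),np.degrees(np.arctan2(d[1],d[0])).round(1))
print("edge mid to centre offset:",(p[1]+p[2])/2)
print("rd block",ray(B,[(80,208.5),(79,209),(42.5,208.7),(117.5,208.7)],.13).round(4))
p=ray(B,[(29,141),(154.5,133),(177.5,250),(62.5,258)],.09); print("sq plate",p.round(4),p.mean(0)); d=p[3]-p[0]; print(np.degrees(np.arctan2(d[1],d[0])))
# round plate rim points in C crop
rim=np.array([(92,160),(100,205),(130,245),(160,262),(205,272),(250,269),(95,125),(118,75),(160,38),(215,22),(262,25),(310,48)])/2+[430,80]
q=ray(C,rim,.09); A=np.c_[2*q,np.ones(len(q))]; s=np.linalg.lstsq(A,(q**2).sum(1),rcond=None)[0]; print("rd plate",s[:2],np.sqrt(s[2]+s[:2]@s[:2]))
# flasks: cork ring + stopper
def blob(f,box,kind):
    x,y,W,H=box; h=cv2.cvtColor(f["color"],cv2.COLOR_BGR2HSV).astype(int); return h[y:y+H,x:x+W]
for n,box in (("A",(366,112,75,75)),("C",(80,20,125,100)),("D",(265,110,95,95))):
    f=w[n]; x,y,W,H=box; c=f["color"][y:y+H,x:x+W]
    cv2.imwrite(f"/tmp/{n}.png",cv2.resize(c,(266,266),interpolation=cv2.INTER_CUBIC))
cv2.imwrite("pics/fl.png",np.hstack([cv2.imread(f"/tmp/{n}.png") for n in "ACD"]))
E
```

```text
sq block [[ 0.5313 -0.0359]
 [ 0.5864 -0.0345]
 [ 0.5302  0.0192]
 [ 0.5584 -0.0075]
 [ 0.5587 -0.0067]]
 edge 0.0551 1.4
 edge 0.0551 91.1
edge mid to centre offset: [ 0.55827619 -0.0076462 ]
rd block [[ 0.5834 -0.2343]
 [ 0.5839 -0.2353]
 [ 0.5837 -0.2694]
 [ 0.5835 -0.1993]]
sq plate [[ 0.526  -0.3008]
 [ 0.5178 -0.1745]
 [ 0.6446 -0.1663]
 [ 0.6545 -0.2942]] [ 0.58571123 -0.23397687]
2.935783024501153
rd plate [ 0.56012586 -0.01788529] 0.06437273238447197
```

View pics/fl.png

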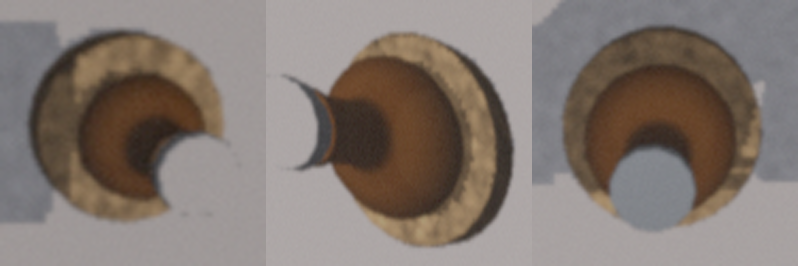

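The flask crops show the small flask's stopper centred at A pixel (422.1,160.5), and the large one's at D pixel (308.2,176.8) with its ring centred at D (311.4,154.6).

```bash
python3 - <<'E'
from h import *
import pickle
w=pickle.load(open("w.pkl","rb"))
print("small stopper",ray(w["A"],(422.1,160.5),.106), "ring", ray(w["A"],(366+130*75/266,112+125*75/266),.024))
print("large stopper",ray(w["D"],(308.2,176.8),.136),"ring",ray(w["D"],(311.4,154.6),.028))
for n,p in dict(sq=(.5585,-.007,.13),rd=(.5836,-.235,.13),tile=(.5785,.254,.04),small=(.533,.422,.1),large=(.485,-.43,.12),rp=(.562,-.017,.11),sp=(.586,-.235,.11)).items():
    for y in (-1.6,-.8,0,.05,.8,1.6):
        q=inverse_kinematics(p,down(y)); print(n,y,None if q is None else q.round(2))
E
```

```text
small stopper [[0.53053039 0.41928001]] ring [[0.52977648 0.41898566]]
large stopper [[ 0.47806663 -0.42987531]] ring [[ 0.47649045 -0.42996425]]
sq -1.6 [-0.27  0.6   0.38  1.81 -0.3   0.79  0.23]
sq -0.8 [-0.13  0.58  0.17  1.8  -0.13  0.77  0.87]
sq 0 [-0.02  0.58 -0.01  1.8   0.01  0.77  1.54]
sq 0.05 [-0.01  0.58 -0.02  1.8   0.02  0.77  1.58]
sq 0.8 [ 0.09  0.58 -0.19  1.79  0.15  0.78  2.2 ]
sq 1.6 [ 0.25  0.61 -0.43  1.79  0.33  0.81  2.83]
rd -1.6 [ 0.11  0.7   0.4   1.6  -0.33  0.91  0.61]
rd -0.8 [ 0.23  0.68  0.21  1.6  -0.17  0.88  1.27]
rd 0 [ 0.34  0.67  0.02  1.59 -0.02  0.88  1.93]
rd 0.05 [ 0.34  0.67  0.01  1.59 -0.01  0.88  1.98]
rd 0.8 [ 0.44  0.68 -0.15  1.59  0.12  0.89  2.61]
rd 1.6 [ 0.92  0.94 -1.15  1.57  0.9   1.23  2.78]
tile -1.6 [-0.65  0.82  0.34  1.66 -0.37  0.73 -0.15]
tile -0.8 [-0.54  0.8   0.15  1.65 -0.17  0.71  0.47]
tile 0 [-0.42  0.79 -0.05  1.65  0.06  0.7   1.07]
tile 0.05 [-0.41  0.79 -0.06  1.65  0.07  0.71  1.11]
tile 0.8 [-0.29  0.8  -0.26  1.64  0.28  0.73  1.68]
tile 1.6 [-0.19  0.83 -0.44  1.64  0.47  0.78  2.32]
small -1.6 [-0.86  0.
[... 542 characters left out ...]
4 -0.39  1.53  0.33  0.93  2.79]
large 1.6 [ 0.15  0.98  1.13  1.56 -0.93  1.22 -1.66]
rp -1.6 [-0.25  0.64  0.38  1.81 -0.33  0.75  0.27]
rp -0.8 [-0.12  0.61  0.17  1.81 -0.15  0.73  0.9 ]
rp 0 [-0.01  0.61 -0.    1.81  0.    0.73  1.56]
rp 0.05 [ 0.    0.61 -0.02  1.81  0.01  0.73  1.6 ]
rp 0.8 [ 0.1   0.61 -0.17  1.8   0.15  0.74  2.22]
rp 1.6 [ 0.26  0.64 -0.42  1.8   0.35  0.78  2.83]
sp -1.6 [ 0.12  0.73  0.4   1.61 -0.34  0.87  0.62]
sp -0.8 [ 0.23  0.71  0.2   1.61 -0.18  0.85  1.27]
sp 0 [ 0.33  0.7   0.02  1.6  -0.02  0.84  1.93]
sp 0.05 [ 0.34  0.7   0.01  1.6  -0.01  0.84  1.98]
sp 0.8 [ 0.43  0.7  -0.14  1.6   0.12  0.85  2.61]
sp 1.6 [ 0.92  0.98 -1.15  1.58  0.94  1.22  2.75]
```

Every measurement agrees with the known sizes: block edges 55 mm, plate radius 64 mm, tile about 118 mm. The poses are reachable, so I park the square block first.

```bash
cat >> h.py <<'E'
def pick(xy,z,grip,yaw=.02,top=.28,op=1.0,lift=.28):
    s=observe()["position"]
    if s[2]<top-.01: line_to([s[0],s[1],top])
    goto([*xy,top],down(yaw)); gripper_to(op)
    if line_to([*xy,z],vel=.12,contact_N=10): print("unexpected contact",observe()["position"],observe()["force"])
    gripper_to(0,grip); s=observe(); print("closed: gap mm",round(s["finger_gap"]*93,1),"F",s["grasp_force"])
    line_to([*xy,lift],vel=.12); s=observe(); print("lifted: gap mm",round(s["finger_gap"]*93,1),"F",s["grasp_force"])
def place(xy,z,yaw=.02,top=.28,op=1.0,cN=3):
    goto([*xy,top],down(yaw)); line_to([*xy,z+.02],vel=.15); wait(.2)
    hit=line_to([*xy,z-.006],vel=.02,contact_N=cN); s=observe(); print("down",hit,s["position"].round(4),"expected z",z)
    gripper_to(op); wait(.3)
    line_to([*xy,top],vel=.15); print("t",observe()["t"])
E
python3 - <<'E'
from h import *
pick((.5595,-.007),.102,30)
place((.5785,.254),.022)
goto([.5,.1,.3],down(0)); f=shot("wrist","park"); shot("top","park_t")
a=cv2.imread("pics/park_t.png")[180:290,160:480]; cv2.imwrite("pics/park_c.png",cv2.resize(cv2.convertScaleAbs(a,alpha=1.8),None,fx=2.5,fy=2.5))
E
```

```text
closed: gap mm 55.7 F 29.999888241291046
lifted: gap mm 56.0 F 29.999894946813583
down True [0.5784 0.2539 0.022 ] expected z 0.022
t 18.6167
```

View pics/park.png

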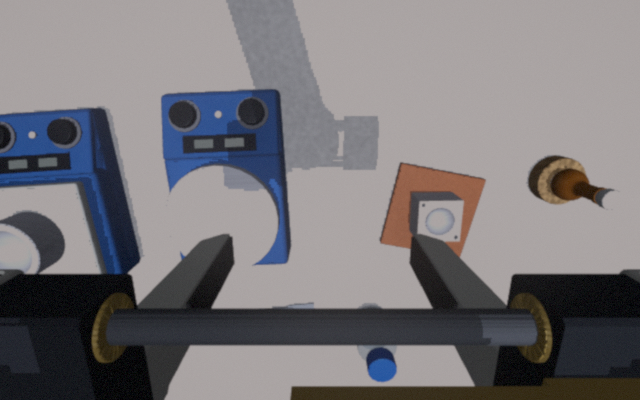

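The square block stands on the tile with its seat at (440,221). The round plate is now empty and fully visible, spanning about x 168–277 and y 165–267. I'll check the block and plate positions, then move the round block.

```bash
python3 - <<'E'
from h import *
f=shot("wrist"); print("sq on tile",ray(f,(440,221),.05)," plate",ray(f,[(222.5,216)],.09))
rim=np.array([(168,220),(277.5,215),(190,178),(222,165),(255,178),(185,255),(262,252)])
q=ray(f,rim,.09); A=np.c_[2*q,np.ones(len(q))]; s=np.linalg.lstsq(A,(q**2).sum(1),rcond=None)[0]; print(s[:2],np.sqrt(s[2]+s[:2]@s[:2]))
pick((.585,-.2345),.102,30)
place((.562,-.017),.102)
pick((.5785,.254),.022,30)
place((.587,-.235),.102)
goto([.48,-.12,.30],down(0)); shot("wrist","swap")
E
```

```text
sq on tile [[0.57646261 0.25433172]]  plate [[ 0.55606374 -0.01207873]]
[ 0.56085036 -0.0126205 ] 0.06304942499984369
closed: gap mm 69.6 F 30.00018361955881
lifted: gap mm 70.0 F 29.9993490613997
down True [ 0.5619 -0.017   0.1021] expected z 0.102
t 30.25
closed: gap mm 55.5 F 30.00014528632164
lifted: gap mm 55.7 F 29.999966025352478
down True [ 0.587 -0.235  0.102] expected z 0.102
t 43.35
```

View pics/swap.png

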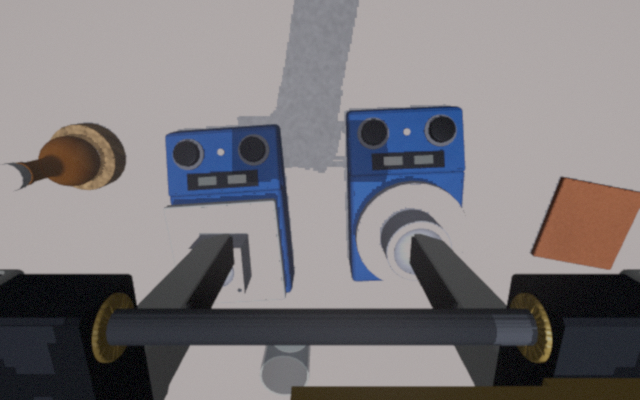

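Both blocks are on their own plates but partly hidden by the fingers. I'll take views from the sides to measure the seats exactly.

```bash
python3 - <<'E'
from h import *
import pickle
o={}
goto([.52,.09,.28],down(0)); wait(.2); o["r"]=shot("wrist")
goto([.52,-.37,.28],down(0)); wait(.2); o["s"]=shot("wrist"); o["t"]=shot("top")
pickle.dump(o,open("w2.pkl","wb"))
im=[]
for k,p in (("r",(.562,-.017)),("s",(.587,-.235))):
    x,y=proj(o[k],[*p,.115])[0].round().astype(int); x0,y0=max(x-65,0),max(y-65,0); print(k,x0,y0)
    im.append(cv2.resize(o[k]["color"][y0:y0+130,x0:x0+130],(390,390),interpolation=cv2.INTER_CUBIC))
cv2.imwrite("pics/sw2.png",np.hstack(im))
E
```

```text
r 155 154
s 385 176
```

View pics/sw2.png

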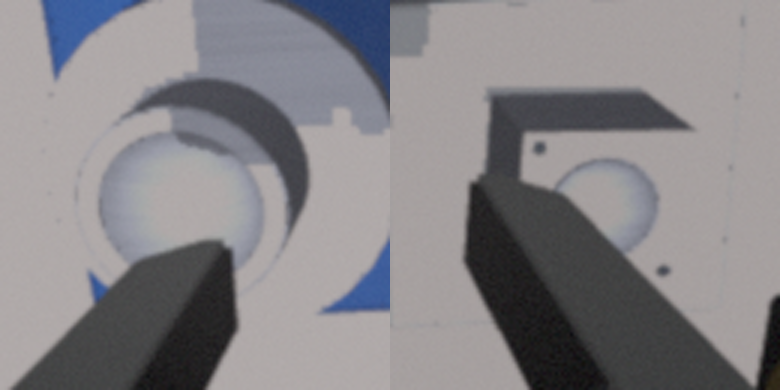

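The round seat is centred at about crop (182,207). The square block's two dots at (150,148) and (274,271) put its centre at (212,209).

```bash
python3 - <<'E'
from h import *
import pickle
o=pickle.load(open("w2.pkl","rb"))
print("round seat",ray(o["r"],(155+182.5/3,154+207/3),.13))
print("square seat",ray(o["s"],(385+212/3,176+209.5/3),.13))
f=o["t"]; c=f["color"][185:285,270:440]
cv2.imwrite("pics/t2.png",cv2.resize(cv2.convertScaleAbs(c,alpha=1.8),None,fx=4.5,fy=4.5,interpolation=cv2.INTER_CUBIC))
E
```

```text
round seat [[ 0.56110435 -0.01667157]]
square seat [[ 0.58589026 -0.23533807]]
```

View pics/t2.png

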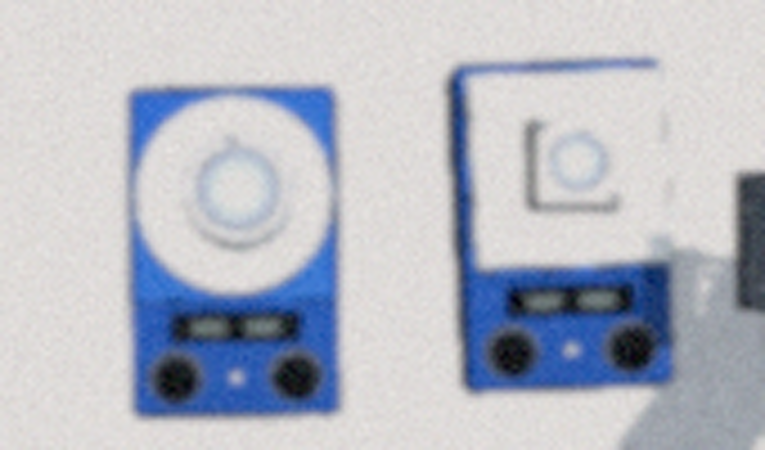

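The top view shows each block centred on its own plate to within a few mm: the round seat at (237,189) against plate (234,195), and the square seat at (578,160) against plate (570,167), part of which is parallax. Now the flasks, gripped by their stoppers.

```bash
python3 - <<'E'
from h import *
pick((.4795,-.430),.110,12,lift=.32,op=.8)
place((.562,-.017),.207,top=.32,cN=1.5,op=.55)
pick((.532,.419),.080,8,lift=.30,op=.7,top=.32)
place((.587,-.235),.182,top=.32,cN=1.5,op=.55)
goto([.50,-.40,.33],down(0)); wait(.3); shot("wrist","e1"); shot("side","e2")
a=cv2.imread("pics/e1.png")[:300,200:]; b=cv2.imread("pics/e2.png")[80:260,270:450]
cv2.imwrite("pics/e.png",np.hstack([cv2.resize(a,(440,300)),cv2.resize(b,(300,300))]))
E
```

```text
closed: gap mm 27.1 F 11.999984001740813
lifted: gap mm 26.9 F 11.999842174700461
down True [ 0.562  -0.017   0.2073] expected z 0.207
t 57.6583
closed: gap mm 22.4 F 7.999999875028152
lifted: gap mm 22.3 F 8.00000526891381
down True [ 0.5869 -0.2354  0.1813] expected z 0.182
t 71.125
```

View pics/e.png

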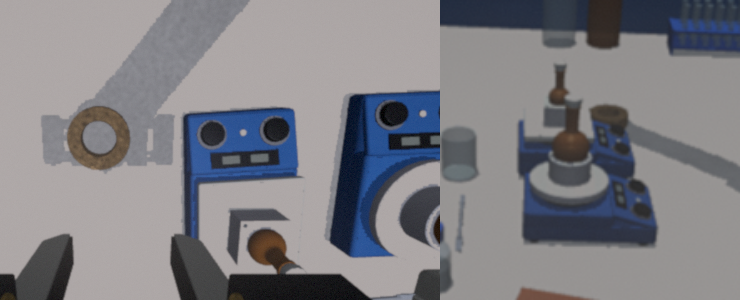

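The view shows both flasks in their blocks: the small one in the square block, and the large one upright in the round block in the side picture at (572,140). As a last check, I compare the stopper pixels in the side image with their projected seated positions.

```bash
python3 - <<'E'
from h import *
f=shot("side"); 
for n,p,h in (("large",(.562,-.017,.114),(.031,.112)),("small",(.587,-.235,.119),(.0205,.082))):
    for dz in h: print(n,dz,proj(f,[p[0],p[1],p[2]+dz]).round(1))
for n,box in (("large",(325,130,372,200)),("small",(325,110,360,145))):
    x0,y0,x1,y1=box; h=cv2.cvtColor(f["color"],cv2.COLOR_BGR2HSV)[y0:y1,x0:x1].astype(int)
    m=(h[...,0]<20)&(h[...,1]>70); rows=[(y0+r,round(x0+np.nonzero(m[r])[0].mean(),1),m[r].sum()) for r in range(0,y1-y0,3) if m[r].sum()>2]; print(n,rows)
s=observe(); print(s["t"],s["force"].round(2))
E
```

```text
large 0.031 [[348.3 167.9]]
large 0.112 [[349.9 140.3]]
small 0.0205 [[340.9 137.9]]
small 0.082 [[341.7 119.3]]
large [(133, np.float64(341.0), np.int64(5)), (136, np.float64(340.5), np.int64(8)), (139, np.float64(340.0), np.int64(7)), (160, np.float64(348.5), np.int64(14)), (163, np.float64(348.0), np.int64(19)), (166, np.float64(348.5), np.int64(20)), (169, np.float64(349.5), np.int64(16)), (172, np.float64(350.3), np.int64(3))]
small [(134, np.float64(341.5), np.int64(8)), (137, np.float64(340.0), np.int64(7))]
72.35 [-0.25  0.71 -0.16]
```

Bulbs and stoppers match the seated, upright projections to within about 1 pixel, and the arm is clear. Handing in.

```bash
python3 -c "
from cell import *
print(job_done())"
```

```text
the job is handed in; nothing more can be done
None
```

The blocks are swapped and centred on their own plates, with the large flask seated in the round block and the small one in the square block. Both flasks look upright in the camera images, and I handed the job in after about 72 s of the allowed 125 s; no verdict came back.

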